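# Zero and span the hood-angle sensor of a desktop engraver

## Task

Calibrate the engraver's hood-angle sensor: with the sprung amber hood still shut, press the yellow zero button on the logger fully in, then lift the hood by its black front bar until its red pointer lines up with the green index on the protractor, and finish while holding it steadily there by the bar, because the hood closes itself. Do not swing the hood well past the index or let it snap shut, do not press the red button, and leave the index setting and the other things on the table where they are.

Things in the scene. Friction and masses are not known exactly. Their poses are not given: they have to be found in the camera images.
- zero_button (a joint): Yellow push button, a 28 mm disc in a black collar on top of the grey logger; its travel in m, 0 out to 0.006 fully in (about 5 N at the end; it springs back).
- zero_button_top (a point): Centre of the yellow button's top face, about 52 mm above the table; pressed straight down.
- stop_button (a joint): Red push button like the yellow one, 80 mm from it (centre to centre) on the same logger; travel 0 to 0.006 m. Not to be pressed.
- stop_button_top (a point): Centre of the red button's top face.
- hood (a joint): Angle in rad of the grey desktop engraver's hood, an amber clear shell 246 x 280 x 55 mm on a tub 85 mm high. 0 is shut; grows as the front edge rises, to 1.3. Spring hinge: 0.7 N m closing torque when shut, 0.8 N m more per rad, besides a weight of about 0.5 kg (some 5 to 9 N in all at the bar); let go, it shuts itself.
- hood_hinge (a point): Middle of the hood's hinge axis at the engraver's rear, 88 mm above the table; the axis is level and parallel to the bar. With the hood shut the bar's middle is 293 mm in front of the axis and 30 mm above it; on lifting, the bar rises and moves back towards the hinge on a circle of 295 mm radius about it.
- hood_bar: Black round front bar of the hood: a rubber grip sleeve 14 mm in diameter and 150 mm long on a spindle between two aluminium arms, 47 mm out from the hood's front face, with free space above, below and behind. Origin: middle of the bar, 118 mm above the table when the hood is shut. y axis along the bar. The sleeve turns freely on its spindle, so fingers need not tilt with the hood.
- pointer_tip (a point): Tip of the red pointer that turns with the hood in front of the white protractor plate on the engraver's side, 137 mm from the hinge axis.
- index (a joint): Angle setting in rad of the green index clamped on the protractor's rim (0.40 to 0.75, different each time), measured like the hood's angle: the pointer lines up with it when the hood's angle equals this value.
- index_line (a point): Point on the green index's line, 137 mm from the hinge axis, where the pointer tip comes when lined up. Its z axis points along the pointer's opening direction.
- mug_rim (a point): White ceramic espresso mug, 72 mm across and 60 mm tall, bystander; the point is the centre of its mouth.
- paper_cup_rim (a point): White paper cup, 86 mm across the rim and 85 mm tall, bystander; the point is the centre of its mouth.
- speaker_center (a point): Black cylindrical pocket speaker, 60 mm across and 55 mm tall, bystander; the point is its centre.
- carton_center (a point): Plain white carton, 90 x 90 x 110 mm tall, bystander; the point is its centre.
- tape_center (a point): Yellow roll of tape lying flat, 80 mm across and 20 mm high, bystander; the point is its centre.
- screwdriver_grip (a point): Screwdriver lying on the table, bystander; the point is the middle of its handle.

How it is judged:
On the way:
1. the yellow zero button is pressed in (at least 4.5 of its 6 mm) while the hood is shut (value of joint zero_button above 0.0045 m and value of joint hood below 0.04 rad), for 0.1 s.
At the end, for the whole second after the job is handed in: The hood is held still (slower than 0.06 rad/s) with its pointer tip within 8 mm (about 3 degrees) of the index line, the fingers bearing on the hood's bar with more than 3 N, through the last second (distance between pointer_tip and index_line below 0.008 m and velocity of joint hood between -0.06 and 0.06 rad/s and contact force between the fingers and hood_bar above 3 N); the arm keeps its last pose, push and grip.
It fails at once if the hood goes well past the index (pointer tip more than 25 mm, about 10 degrees, beyond it) (z of pointer_tip in the frame of index_line above 0.025 m).
It fails at once if the hood snaps shut (closing faster than 2.5 rad/s) (velocity of joint hood below -2.5 rad/s).
It fails at once if the red button is pressed (more than 3 mm) (value of joint stop_button above 0.003 m).
It fails at once if the index setting is shifted (more than 6 mm) (distance of index_line from where it was at the start of the episode above 0.006 m).
It fails at once if another thing on the table is shifted or knocked over (moved more than 30 mm) (distance of any of mug_rim, paper_cup_rim, speaker_center, carton_center, tape_center, screwdriver_grip from where it was at the start of the episode above 0.03 m).
It also fails if it takes over 48 s, if anything falls off the work surface, if the arm or the gripper's body presses on something with over 40 N, if the wrist force passes 120 N, or if a joint passes its speed limit or range.

## Robot

A 6-joint arm with a two-finger parallel gripper is mounted at the origin on the work surface. World frame = base frame: x ahead of the robot, y to its left, z up, the work surface at z = 0. Lengths are in m, angles in rad, forces in N, time in s.
With the tool pointing down it reaches from about 0.275 to 0.725 m from the base axis. Payload 15.9 kg.
Tool frame: the origin (TCP) lies midway between the tips of the shut fingers; the grasp point (between the pads) lies 19 mm behind it; z points along the fingers, y is the direction in which the jaws open and shut (so a half turn about z gives the same grasp; the last joint's range is limited). The gripper opens to 85 mm and grips with 20 to 120 N. Pads are 22 mm wide; open, the fingers measure 114 mm over their backs; the gripper's body (76 mm by 85 mm) begins 54 mm behind the grasp point. The pads swing forward as they close: fully open they stand 13 mm farther back than shut.
Start: joints at [1.252, 0.213, -0.034, 1.323, 0, 1.571], TCP at [0.157, 0.475, 0.231] pointing down, gripper open.
Joint ranges: [-2.98, 2.98], [-0.74, 1.72], [-1.14, 1.35], [-2.1, 2.04], [-1.57, 1.44], [-3.14, 3.14]. Speed limits (rad/s): [1.89, 1.89, 2.39, 2.57, 3.14, 3.14].

## Interface

Orientations are given as a unit quaternion [x, y, z, w].
In Python, from plant import status, cams, manip gives the robot as it stands.
- The arm moves only by the tool drive_tool, never from a script. Its argument "motion" is a list of rows, each an object of numbers: "tx", "ty", "tz": the shift along the world's x, y, z scaled (see below); "rx", "ry", "rz": the turn, a rotation vector about the world's x, y, z scaled (see below). In form: [{"tx": .., "ty": .., "tz": .., "rx": .., "ry": .., "rz": ..}, ...]. A call has 1 to 5 rows; each row shifts and turns the commanded pose from where the row before left it; what a row does not reach is not made up. The controller multiplies each number of a shift by 150 mm and each number of a turn by pi rad. A row lasts 1/8 s, in which the tool goes at most 62.5 mm and 10.7 degrees, less where a joint would pass 70% of its speed; a pose out of reach is approached as far as the arm can. A call with a number of a shift or a turn outside -1 to 1 is refused whole. A call with a gripper value outside its range is refused whole. "gripper" is the gripper's target within -1 to 1 (fully open at 1, half-way at 0, shut at -1), set as the call begins (left out, the last holds). The fingers move at their own pace and stop on an object; the grip force is fixed at half the most. Time passes only in rows, so rows that do not move let the fingers close. It gives the time, the measured TCP pose, the force and the opening at its end, in the units of the state.
- status.sense(): the state, without advancing time (a new reading comes with each control period).
- cams.get_image(name): name is "scene" or "top"; returns a dict with "color" (384x512x3 uint8, red, green, blue), "intrinsics" (3x3 intrinsics, pixels), "k1" (the pictures are not rectified: a ray, as slopes to the right and down, at radius r is drawn at 1 + k1 r^2 times it, then the intrinsics apply), "pose" (4x4, takes a point from camera to world coordinates). Camera axes: x right, y up, looking along -z (the intrinsics and any distortion apply to the point x, -y, -z); pixel columns grow to the right and rows downward; lengths in m; the calibration is good to about 2 mm. A picture is of the moment at which its call begins. There is no depth.
- manip.finish_job(): hands the job in, once; it reports no verdict.
The state is a dict: "clock": time; "joints": joint angles; "qvel": joint speeds; "joint_efforts": joint torques, N m; "ee_pos": TCP position; "eef_rot": TCP orientation; "wrist_force": force on the tool from outside, world axes, zero at the start; "ft_torque": the same for the moment, N m; "opening": finger opening in m.
Only numpy, scipy, OpenCV 4.12 (cv2) and the standard library are available. Lean on these libraries where they do the work, as an engineer would, in place of code of your own. Each camera call takes 0.05 s, during which the arm holds its last target. There are 200 camera calls.

## Working session

There is one attempt and no reset: what is moved stays moved. The work goes in short steps, Python scripts to look and compute and a tool call to move; the robot and the scene stay as the last step left them, time stands still between calls to the robot, and variables do not carry over. Pictures are saved under pics/ and viewed, about 8 in all and at most 12, crops included, and the job is handed in when it is done.

Besides the shell and the picture viewer there is one more tool, called after "Emit:" in YAML: its name, and indented under it one key for each argument. drive_tool: Moves the arm, as the interface text tells. Its arguments: {"type":"object","properties":{"motion":{"type":"array","items":{"type":"object","properties":{"tx":{"type":"number"},"ty":{"type":"number"},"tz":{"type":"number"},"rx":{"type":"number"},"ry":{"type":"number"},"rz":{"type":"number"}}}},"gripper":{"type":"number"}},"required":["motion"]}

```bash
mkdir -p pics; cat > h.py <<'E'
import numpy as np, cv2, pickle
from plant import status, cams, manip
def shot(n,f):
    d=cams.get_image(n); pickle.dump(d,open(f'pics/{f}.pkl','wb'))
    cv2.imwrite(f'pics/{f}.png',cv2.resize(d['color'][:,:,::-1],(800,600),interpolation=cv2.INTER_CUBIC)); return d
def ray(d,u,v):
    K=np.array(d['intrinsics'],float);P=np.array(d['pose'])
    p=cv2.undistortPoints(np.array([[[u,v]]],float),K,np.array([d['k1'],0,0,0,0.]))[0,0]
    return P[:3,3],P[:3,:3]@np.array([p[0],-p[1],-1])
def atplane(d,u,v,val,n=(0,0,1)):
    o,r=ray(d,u,v);n=np.array(n,float);return o+r*(val-n@o)/(n@r)
def proj(d,X):
    K=np.array(d['intrinsics'],float);P=np.array(d['pose'])
    c=P[:3,:3].T@(np.array(X)-P[:3,3]);q=cv2.projectPoints(np.array([[c[0],-c[1],-c[2]]]),np.zeros(3),np.zeros(3),K,np.array([d['k1'],0,0,0,0.]))[0]
    return q.ravel()
def tri(d1,p1,d2,p2):
    o1,r1=ray(d1,*p1);o2,r2=ray(d2,*p2)
    s=np.linalg.lstsq(np.c_[r1,-r2],o2-o1,rcond=None)[0]
    a,b=o1+r1*s[0],o2+r2*s[1];return (a+b)/2,np.linalg.norm(a-b)
E
python3 - <<'E'
from h import *
for n in('scene','top'):
    d=shot(n,n+'0');print(np.round(d['pose'],3).tolist(),d['intrinsics'],d['k1'])
print(status.sense())
E
```

```text
[[0.171, -0.776, 0.607, 1.167], [0.985, 0.126, -0.116, -0.043], [0.013, 0.617, 0.786, 0.959], [0.0, 0.0, 0.0, 1.0]] [[371.97557061   0.         256.19103699]
 [  0.         371.97557061 190.47670905]
 [  0.           0.           1.        ]] -0.023947486959797575
[[0.004, 0.984, -0.18, 0.321], [-1.0, 0.007, 0.014, 0.104], [0.015, 0.18, 0.984, 1.196], [0.0, 0.0, 0.0, 1.0]] [[372.36441607   0.         253.70088231]
 [  0.         372.36441607 188.41483504]
 [  0.           0.           1.        ]] 0.02258306345592696
{'clock': 0.1, 'joints': array([ 1.25201677e+00,  2.13315363e-01, -3.49499735e-02,  1.32349009e+00,
        1.21555156e-05,  1.57079915e+00]), 'qvel': array([ 1.98124851e-05, -3.64882146e-04, -1.10773280e-03, -1.01533915e-03,
        2.71318361e-04, -4.09762064e-04]), 'joint_efforts': array([-2.37148870e-04, -6.87243605e+01,  4.87809885e+01,  1.21263333e-02,
       -7.89550995e-05, -9.65511958e-06]), 'ee_pos': array([0.15661149, 0.4745415 , 0.23087984]), 'eef_rot': array([ 1.58717130e-01,  9.87323981e-01, -4.72507489e-04, -8.21122906e-05]), 'wrist_force': array([0.13899712, 0.4140849 , 0.56369247]), 'ft_torque': array([ 0.06904302,  0.0309837 , -0.01382968]), 'opening': 0.0853094224789768}
```

View pics/scene0.png

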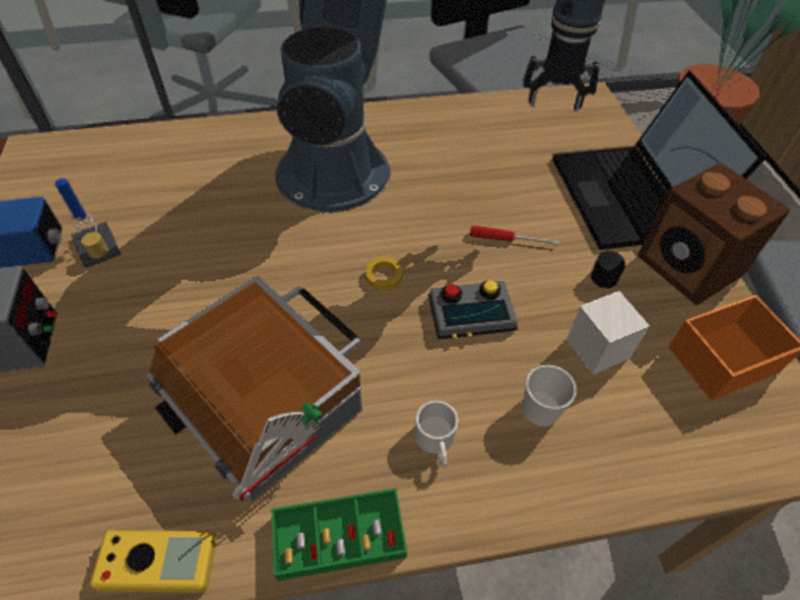

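View pics/top0.png

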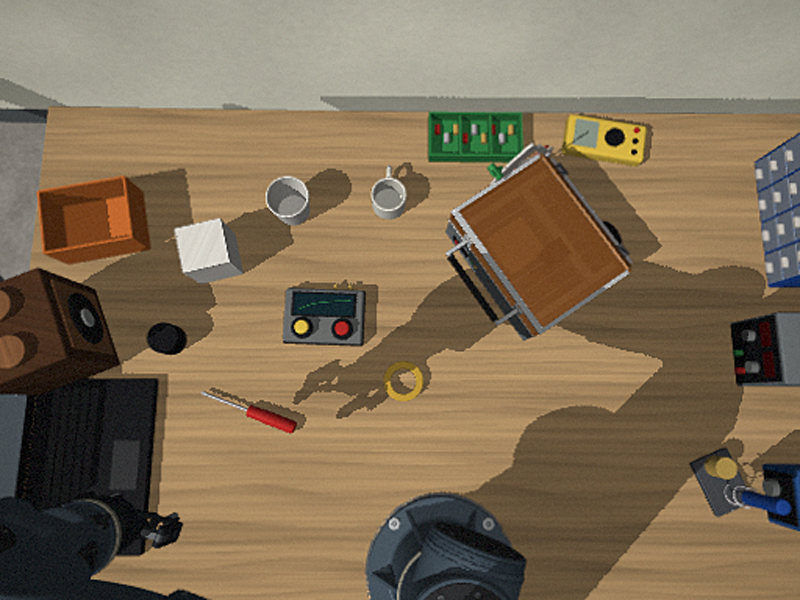

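Scene shows the yellow button at (490,288), red at (452,292) and the bar from (303,291) to (355,340). Top shows yellow at (302,327), red at (342,327) and the bar from (450,252) to (497,318). I'll take closer crops of the bar and index.

```bash
python3 - <<'E'
from h import *
S=pickle.load(open('pics/scene0.pkl','rb'));T=pickle.load(open('pics/top0.pkl','rb'))
def cent(d,box,lo,hi):
    x0,y0,x1,y1=box;h=cv2.cvtColor(d['color'][y0:y1,x0:x1],cv2.COLOR_RGB2HSV)
    m=cv2.inRange(h,lo,hi);v,u=np.nonzero(m);return u.mean()+x0,v.mean()+y0,len(u)
Y=((20,120,90),(35,255,255))
R=((0,150,90),(8,255,255))
ys=cent(S,(300,172,328,196),*Y);yt=cent(T,(180,198,206,222),*Y)
rs=cent(S,(278,176,300,196),*R);rt=cent(T,(206,198,230,222),*R)
print(ys,yt,tri(S,ys[:2],T,yt[:2]),atplane(S,*ys[:2],.052),atplane(T,*yt[:2],.052))
print(rs,rt,tri(S,rs[:2],T,rt[:2]))
for d,p,q in((S,(194,186),(227,218)),(T,(288,161),(318,204))):print(atplane(d,*p,.118),atplane(d,*q,.118))
a=S['color'][165:325,90:240];b=T['color'][85:225,275:415]
a=cv2.resize(a,(450,480),interpolation=cv2.INTER_CUBIC)
b=cv2.resize(b,(350*1,350),interpolation=cv2.INTER_CUBIC)
c=np.zeros((480,800,3),np.uint8);c[:,:450]=a;c[:350,450:]=b
cv2.imwrite('pics/crop.png',c[:,:,::-1])
E
```

```text
(np.float64(313.8333333333333), np.float64(182.63333333333333), 60) (np.float64(192.12307692307692), np.float64(208.87692307692308), 65) (array([0.46519987, 0.27680667, 0.05180329]), np.float64(0.0008714301181055248)) [0.46531701 0.27629206 0.052     ] [0.46527782 0.27720716 0.052     ]
(np.float64(288.8269230769231), np.float64(185.05769230769232), 52) (np.float64(218.16129032258064), np.float64(209.90322580645162), 62) (array([0.46242636, 0.1964085 , 0.05213087]), np.float64(0.001215025618927765))
[ 0.47286491 -0.09377512  0.118     ] [ 0.59888142 -0.01325859  0.118     ]
[ 0.60265182 -0.01352383  0.118     ] [ 0.47365831 -0.09983098  0.118     ]
```

View pics/crop.png

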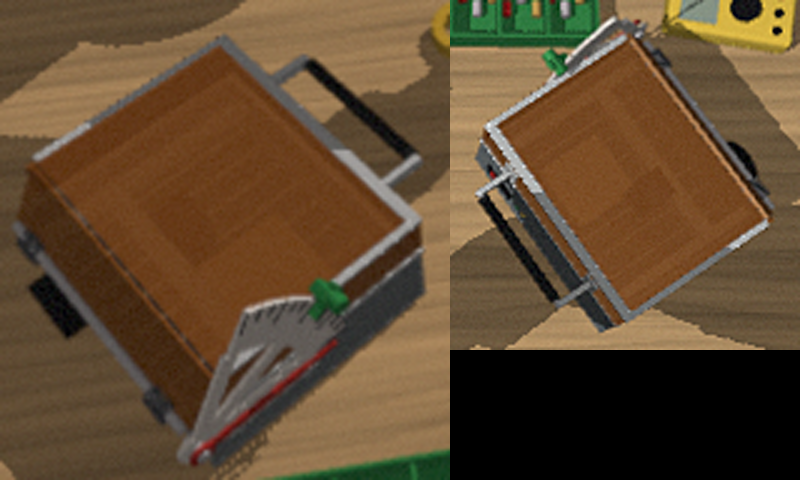

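Emit:
drive_tool:
  motion:
    - {"tx": 0.33, "ty": -0.21, "rz": -0.05}
    - {"tx": 0.33, "ty": -0.21, "rz": -0.05}
    - {"tx": 0.33, "ty": -0.21, "rz": -0.05}
    - {"tx": 0.33, "ty": -0.21, "rz": -0.05}
    - {"tx": 0.33, "ty": -0.21, "rz": -0.05}
  gripper: -1

```text
invalid input
```

```bash
python3 - <<'E'
from h import *
S=pickle.load(open('pics/scene0.pkl','rb'));T=pickle.load(open('pics/top0.pkl','rb'))
A=[tri(S,(192.7,185),T,(317,206.2)),tri(S,(227.3,216.7),T,(287.8,163))]
print(A)
for d,p,q in((S,(192.7,185),(227.3,216.7)),(T,(317,206.2),(287.8,163))):print(atplane(d,*p,.118),atplane(d,*q,.118))
print((np.array([.465,.277,.15])-status.sense()['ee_pos'])/.15)
E
```

```text
[(array([ 0.46733445, -0.09717058,  0.11650977]), np.float64(0.00032747931537525796)), (array([ 0.59604694, -0.0123204 ,  0.11994189]), np.float64(0.0006508726852712833))]
[ 0.46852908 -0.0972361   0.118     ] [ 0.59479092 -0.01192906  0.118     ]
[ 0.46714948 -0.0967284   0.118     ] [ 0.59649834 -0.01285341  0.118     ]
[ 2.05592338 -1.31694331 -0.53919895]
```

Emit:
drive_tool:
  motion:
    - {"tx": 0.33, "ty": -0.21, "tz": 0, "rx": 0, "ry": 0, "rz": -0.05}
    - {"tx": 0.33, "ty": -0.21, "tz": 0, "rx": 0, "ry": 0, "rz": -0.05}
    - {"tx": 0.33, "ty": -0.21, "tz": 0, "rx": 0, "ry": 0, "rz": -0.05}
    - {"tx": 0.33, "ty": -0.21, "tz": 0, "rx": 0, "ry": 0, "rz": -0.05}
    - {"tx": 0.33, "ty": -0.21, "tz": 0, "rx": 0, "ry": 0, "rz": -0.05}
  gripper: -1

```text
clock: 0.72
ee_pos: [0.4055, 0.3159, 0.2311]
eef_rot: [0.527, 0.85, -0.0, -0.0]
wrist_force: [0.2, 1.1, -0.1]
opening: 0.0
```

Emit:
drive_tool:
  motion:
    - {"tx": 0.132, "ty": -0.087, "tz": -0.2, "rx": 0, "ry": 0, "rz": 0}
    - {"tx": 0.132, "ty": -0.087, "tz": -0.3, "rx": 0, "ry": 0, "rz": 0}
    - {"tx": 0.132, "ty": -0.087, "tz": -0.3, "rx": 0, "ry": 0, "rz": 0}
    - {"tx": 0, "ty": 0, "tz": -0.2, "rx": 0, "ry": 0, "rz": 0}
    - {"tx": 0, "ty": 0, "tz": 0, "rx": 0, "ry": 0, "rz": 0}

```text
clock: 1.35
ee_pos: [0.4622, 0.2771, 0.0793]
eef_rot: [0.525, 0.851, -0.002, -0.001]
wrist_force: [0.8, -0.1, 0.4]
opening: 0.0001
```

Emit:
drive_tool:
  motion:
    - {"tx": 0.02, "ty": 0, "tz": -0.1, "rx": 0, "ry": 0, "rz": 0}
    - {"tx": 0, "ty": 0, "tz": -0.07, "rx": 0, "ry": 0, "rz": 0}
    - {"tx": 0, "ty": 0, "tz": -0.025, "rx": 0, "ry": 0, "rz": 0}
    - {"tx": 0, "ty": 0, "tz": -0.02, "rx": 0, "ry": 0, "rz": 0}
    - {"tx": 0, "ty": 0, "tz": 0, "rx": 0, "ry": 0, "rz": 0}

```text
clock: 1.98
ee_pos: [0.4668, 0.2784, 0.0499]
eef_rot: [0.524, 0.851, 0.001, 0.0]
wrist_force: [-3.0, -0.9, 11.1]
opening: -0.0
```

Emit:
drive_tool:
  motion:
    - {"tx": -0.01, "ty": 0, "tz": -0.01, "rx": 0, "ry": 0, "rz": 0}
    - {"tx": 0, "ty": 0, "tz": -0.01, "rx": 0, "ry": 0, "rz": 0}
    - {"tx": 0, "ty": 0, "tz": 0, "rx": 0, "ry": 0, "rz": 0}
    - {"tx": 0, "ty": 0, "tz": 0, "rx": 0, "ry": 0, "rz": 0}

```text
clock: 2.48
ee_pos: [0.4669, 0.2786, 0.0493]
eef_rot: [0.525, 0.851, 0.002, 0.002]
wrist_force: [-6.8, -9.2, 45.8]
opening: 0.0001
```

```bash
python3 - <<'E'
from h import *
S=shot('scene','s1');s=status.sense();print(s['ee_pos'],s['wrist_force'])
T=cams.get_image('top')
a=S['color'][140:230,270:345];b=T['color'][170:240,160:240]
c=np.zeros((480,800,3),np.uint8);c[:,:400]=cv2.resize(a,(400,480),interpolation=cv2.INTER_CUBIC);c[:350,400:]=cv2.resize(b,(400,350),interpolation=cv2.INTER_CUBIC)
cv2.imwrite('pics/c1.png',c[:,:,::-1])
E
```

```text
[0.46690073 0.2785951  0.04928527] [-6.77399135 -8.6134656  46.49662072]
```

View pics/c1.png

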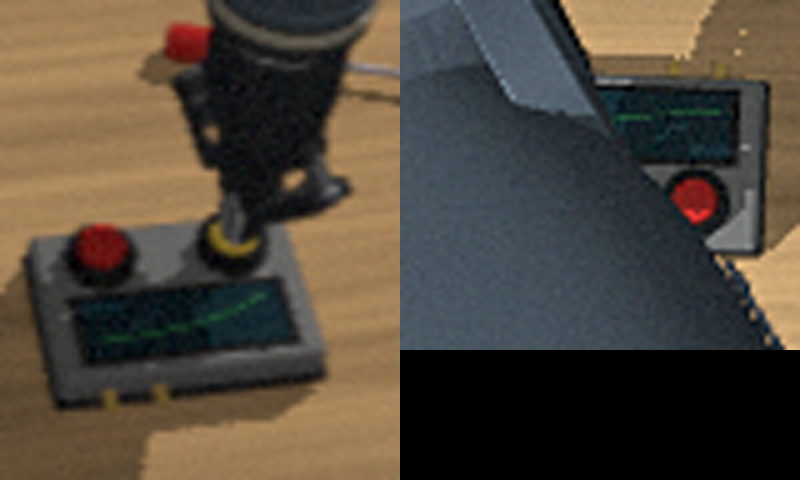

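Force rose from 11 to 46 N within 0.6 mm, so this is a hard stop. The picture shows the fingers on the yellow button, with its visible rim about level with the collar. To tell button bottom from collar contact, I'll lift slowly and watch the spring force.

Emit:
drive_tool:
  motion:
    - {"tx": 0, "ty": 0, "tz": 0.02, "rx": 0, "ry": 0, "rz": 0}
    - {"tx": 0, "ty": 0, "tz": 0.005, "rx": 0, "ry": 0, "rz": 0}
    - {"tx": 0, "ty": 0, "tz": 0, "rx": 0, "ry": 0, "rz": 0}
    - {"tx": 0, "ty": 0, "tz": 0, "rx": 0, "ry": 0, "rz": 0}

```text
clock: 3.08
ee_pos: [0.4654, 0.2784, 0.05]
eef_rot: [0.524, 0.851, 0.0, 0.0]
wrist_force: [3.1, 1.3, 6.5]
opening: -0.0001
```

Emit:
drive_tool:
  motion:
    - {"tx": 0, "ty": 0, "tz": 0.01, "rx": 0, "ry": 0, "rz": 0}
    - {"tx": 0, "ty": 0, "tz": 0, "rx": 0, "ry": 0, "rz": 0}
    - {"tx": 0, "ty": 0, "tz": 0, "rx": 0, "ry": 0, "rz": 0}
    - {"tx": 0, "ty": 0, "tz": 0, "rx": 0, "ry": 0, "rz": 0}

```text
clock: 3.58
ee_pos: [0.4651, 0.2782, 0.0512]
eef_rot: [0.524, 0.851, -0.0, -0.0]
wrist_force: [2.0, 2.1, 3.2]
opening: -0.0002
```

Emit:
drive_tool:
  motion:
    - {"tx": 0, "ty": 0, "tz": 0.013, "rx": 0, "ry": 0, "rz": 0}
    - {"tx": 0, "ty": 0, "tz": 0, "rx": 0, "ry": 0, "rz": 0}
    - {"tx": 0, "ty": 0, "tz": 0, "rx": 0, "ry": 0, "rz": 0}
    - {"tx": 0, "ty": 0, "tz": 0, "rx": 0, "ry": 0, "rz": 0}

```text
clock: 4.08
ee_pos: [0.4649, 0.2781, 0.0531]
eef_rot: [0.524, 0.851, -0.0, -0.0]
wrist_force: [0.4, 2.2, 3.9]
opening: -0.0003
```

Emit:
drive_tool:
  motion:
    - {"tx": 0, "ty": 0, "tz": 0.013, "rx": 0, "ry": 0, "rz": 0}
    - {"tx": 0, "ty": 0, "tz": 0, "rx": 0, "ry": 0, "rz": 0}
    - {"tx": 0, "ty": 0, "tz": 0, "rx": 0, "ry": 0, "rz": 0}
    - {"tx": 0, "ty": 0, "tz": 0, "rx": 0, "ry": 0, "rz": 0}

```text
clock: 4.58
ee_pos: [0.4649, 0.2781, 0.0551]
eef_rot: [0.524, 0.851, -0.0, -0.0]
wrist_force: [-1.3, 0.3, 2.6]
opening: -0.0002
```

Spring force persisted 5 mm above the stop (2.6 N at 0.0551), so the button had bottomed fully. On to the bar.

Emit:
drive_tool:
  motion:
    - {"tx": 0, "ty": 0, "tz": 0.35, "rx": 0, "ry": 0, "rz": -0.0463}
    - {"tx": 0, "ty": 0, "tz": 0.35, "rx": 0, "ry": 0, "rz": -0.0463}
    - {"tx": 0.05, "ty": -0.35, "tz": 0.2, "rx": 0, "ry": 0, "rz": -0.0463}
    - {"tx": 0.05, "ty": -0.38, "tz": 0.07, "rx": 0, "ry": 0, "rz": -0.0463}
    - {"tx": 0.05, "ty": -0.38, "tz": 0, "rx": 0, "ry": 0, "rz": -0.0463}
  gripper: 0

```text
clock: 5.2
ee_pos: [0.488, 0.1101, 0.2016]
eef_rot: [0.794, 0.608, 0.001, 0.0]
wrist_force: [1.5, -0.7, -0.0]
opening: 0.0427
```

Emit:
drive_tool:
  motion:
    - {"tx": 0.07, "ty": -0.3, "tz": 0, "rx": 0, "ry": 0, "rz": -0.0463}
    - {"tx": 0.07, "ty": -0.3, "tz": 0, "rx": 0, "ry": 0, "rz": -0.0463}
    - {"tx": 0.07, "ty": -0.25, "tz": 0, "rx": 0, "ry": 0, "rz": -0.0463}
    - {"tx": 0.07, "ty": -0.2, "tz": 0, "rx": 0, "ry": 0, "rz": -0.0463}
    - {"tx": 0, "ty": 0, "tz": 0, "rx": 0, "ry": 0, "rz": -0.0463}

```text
clock: 5.82
ee_pos: [0.5298, -0.0479, 0.2003]
eef_rot: [0.959, 0.284, -0.0, 0.0]
wrist_force: [0.1, 0.4, 0.2]
opening: 0.0428
```

```bash
python3 - <<'E'
from h import *
from scipy.spatial.transform import Rotation as R
s=status.sense();m=R.from_quat(s['eef_rot']).as_matrix();print(s['ee_pos'],m[:,1],m[:,2],s['opening'],s['wrist_force'])
e=(np.array([.532,-.055,.13])-s['ee_pos'])/.15;print(e,(np.degrees(np.arctan2(-.836,.549))-np.degrees(np.arctan2(m[1,1],m[0,1])))/180)
E
```

```text
[ 0.5298225  -0.04793285  0.20025292] [ 5.44102173e-01 -8.39018966e-01  1.66861291e-05] [-6.27992410e-04 -4.27139521e-04 -9.99999712e-01] 0.04284243625058761 [0.09592435 0.36314087 0.19140745]
[ 0.0145167  -0.04711431 -0.46835278] 0.0018306551760450497
```

Emit:
drive_tool:
  motion:
    - {"tx": 0.015, "ty": -0.047, "tz": -0.2, "rx": 0, "ry": 0, "rz": 0.002}
    - {"tx": 0, "ty": 0, "tz": -0.2, "rx": 0, "ry": 0, "rz": 0}
    - {"tx": 0, "ty": 0, "tz": 0, "rx": 0, "ry": 0, "rz": 0}

```text
clock: 6.2
ee_pos: [0.5303, -0.0529, 0.139]
eef_rot: [0.957, 0.29, -0.002, -0.001]
wrist_force: [-1.2, -0.6, 0.6]
opening: 0.0426
```

```bash
python3 - <<'E'
from h import *
S=shot('scene','s2');T=shot('top','t2');s=status.sense();print(s['ee_pos'],s['wrist_force'])
a=S['color'][130:250,150:270];b=T['color'][120:240,250:370]
c=np.hstack([cv2.resize(x,(400,400),interpolation=cv2.INTER_CUBIC) for x in(a,b)])
cv2.imwrite('pics/c2.png',c[:,:,::-1])
E
```

```text
[ 0.53195889 -0.05291968  0.14148889] [ 0.94762996 -0.22227987  0.2818373 ]
```

View pics/c2.png

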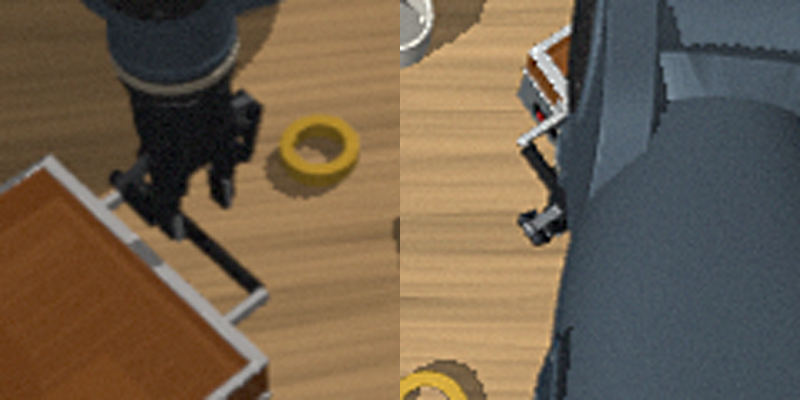

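The back finger (178,232) and front finger (225,205) straddle the bar near its middle. I'll descend and close.

Emit:
drive_tool:
  motion:
    - {"tx": 0, "ty": -0.01, "tz": -0.1, "rx": 0, "ry": 0, "rz": 0}
    - {"tx": 0, "ty": 0, "tz": -0.1, "rx": 0, "ry": 0, "rz": 0}
    - {"tx": 0, "ty": 0, "tz": -0.07, "rx": 0, "ry": 0, "rz": 0}
    - {"tx": 0, "ty": 0, "tz": 0, "rx": 0, "ry": 0, "rz": 0}

```text
clock: 6.8
ee_pos: [0.5312, -0.0543, 0.0992]
eef_rot: [0.957, 0.29, -0.001, -0.0]
wrist_force: [-0.3, 0.3, 1.1]
opening: 0.0431
```

Emit:
drive_tool:
  motion:
    - {"tx": 0, "ty": 0, "tz": 0, "rx": 0, "ry": 0, "rz": 0}
    - {"tx": 0, "ty": 0, "tz": 0, "rx": 0, "ry": 0, "rz": 0}
    - {"tx": 0, "ty": 0, "tz": 0, "rx": 0, "ry": 0, "rz": 0}
    - {"tx": 0, "ty": 0, "tz": 0, "rx": 0, "ry": 0, "rz": 0}
    - {"tx": 0, "ty": 0, "tz": 0, "rx": 0, "ry": 0, "rz": 0}
  gripper: -1

```text
clock: 7.42
ee_pos: [0.5323, -0.0546, 0.1008]
eef_rot: [0.957, 0.29, 0.0, 0.0]
wrist_force: [0.5, -3.0, 5.3]
opening: 0.0121
```

Opening 12 mm on the 14 mm rubber sleeve, so it is gripped. Lift to about 0.3 rad first, below the smallest index setting.

Emit:
drive_tool:
  motion:
    - {"tx": 0.007, "ty": -0.011, "tz": 0.098, "rx": 0, "ry": 0, "rz": 0}
    - {"tx": 0.01, "ty": -0.014, "tz": 0.097, "rx": 0, "ry": 0, "rz": 0}
    - {"tx": 0.012, "ty": -0.018, "tz": 0.096, "rx": 0, "ry": 0, "rz": 0}
    - {"tx": 0.015, "ty": -0.022, "tz": 0.095, "rx": 0, "ry": 0, "rz": 0}
    - {"tx": 0, "ty": 0, "tz": 0, "rx": 0, "ry": 0, "rz": 0}

```text
clock: 8.05
ee_pos: [0.5389, -0.0644, 0.1587]
eef_rot: [0.957, 0.29, 0.0, 0.0]
wrist_force: [5.2, -1.6, -8.1]
opening: 0.0123
```

Emit:
drive_tool:
  motion:
    - {"tx": 0.018, "ty": -0.027, "tz": 0.093, "rx": 0, "ry": 0, "rz": 0}
    - {"tx": 0.02, "ty": -0.03, "tz": 0.092, "rx": 0, "ry": 0, "rz": 0}
    - {"tx": 0, "ty": 0, "tz": 0, "rx": 0, "ry": 0, "rz": 0}
    - {"tx": 0, "ty": 0, "tz": 0, "rx": 0, "ry": 0, "rz": 0}

```text
clock: 8.55
ee_pos: [0.5443, -0.0723, 0.185]
eef_rot: [0.957, 0.29, 0.0, -0.0]
wrist_force: [8.4, 0.5, -9.0]
opening: 0.012
```

```bash
python3 - <<'E'
from h import *
S=shot('scene','s3');s=status.sense();print(s['ee_pos'],s['wrist_force'],s['opening'])
S0=pickle.load(open('pics/scene0.pkl','rb'))
c=np.hstack([cv2.resize(x['color'][235:330,145:225],(400,475),interpolation=cv2.INTER_CUBIC) for x in(S0,S)])
cv2.imwrite('pics/c3.png',c[:,:,::-1])
E
```

```text
[ 0.54422101 -0.07228181  0.18486319] [  7.52145024  -0.14636073 -10.36615088] 0.011870105929668287
```

View pics/c3.png

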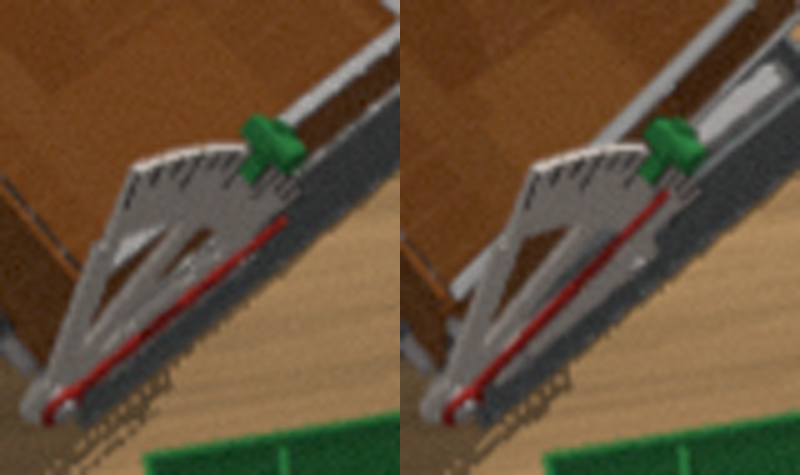

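```bash
cat > ang.py <<'E'
from h import *
n=np.array([.836,.549,0]);n/=np.linalg.norm(n);f=np.array([-n[1],n[0],0])  # f: towards the front
H0=np.array([.532,-.055,.088])-.293*f
def px(c):return (145+c[0]/5,235+c[1]/5)
S=pickle.load(open('pics/scene0.pkl','rb'))
def ang(c,off):
    X=atplane(S,*px(c),off,n)-H0
    return np.arctan2(X[2],X@f),np.hypot(X[2],X@f)
if __name__=='__main__':
    r=atplane(S,*px((60,405)),.088);print('root',r,(r-H0)@n,(r-H0)@f)
    for o in(.145,.155,.165,.175):
        off=n@H0+o
        print(o,[np.round(ang(c,off),3).tolist() for c in((60,405),(285,220),(265,195),(246,176),(240,178),(252,180))])
E
python3 ang.py
```

```text
root [ 0.82747034 -0.2090495   0.088     ] 0.16241591465762678 0.002044601660631727
0.145 [[-1.466, 0.041], [-0.238, 0.149], [0.038, 0.138], [0.274, 0.135], [0.298, 0.133], [0.213, 0.136]]
0.155 [[-1.4, 0.017], [-0.086, 0.141], [0.202, 0.136], [0.431, 0.139], [0.456, 0.137], [0.373, 0.138]]
0.165 [[1.292, 0.006], [0.081, 0.136], [0.367, 0.138], [0.578, 0.145], [0.603, 0.144], [0.525, 0.143]]
0.175 [[1.555, 0.029], [0.256, 0.135], [0.523, 0.143], [0.71, 0.154], [0.733, 0.153], [0.663, 0.151]]
```

Emit:
drive_tool:
  motion:
    - {"tx": 0.018, "ty": -0.027, "tz": 0.069, "rx": 0, "ry": 0, "rz": 0}
    - {"tx": 0.019, "ty": -0.028, "tz": 0.068, "rx": 0, "ry": 0, "rz": 0}
    - {"tx": 0.02, "ty": -0.03, "tz": 0.067, "rx": 0, "ry": 0, "rz": 0}
    - {"tx": 0.02, "ty": -0.031, "tz": 0.067, "rx": 0, "ry": 0, "rz": 0}
    - {"tx": 0, "ty": 0, "tz": 0, "rx": 0, "ry": 0, "rz": 0}

```text
clock: 9.22
ee_pos: [0.5561, -0.0898, 0.2259]
eef_rot: [0.957, 0.29, 0.0, -0.0]
wrist_force: [7.9, 2.5, -9.7]
opening: 0.0113
```

```bash
python3 - <<'E'
from h import *
S=shot('scene','s4');s=status.sense();print(s['ee_pos'],s['wrist_force'],s['opening'])
print('theta',np.arcsin((s['ee_pos'][2]-.1008+.030)/.295)-.102)
c=cv2.resize(S['color'][245:295,165:220],(660,600),interpolation=cv2.INTER_CUBIC)
cv2.imwrite('pics/c4.png',c[:,:,::-1])
E
```

```text
[ 0.55599725 -0.08959716  0.22556912] [ 9.42696328  0.9150378  -9.4185074 ] 0.012222055907921253
theta 0.45029347260781183
```

View pics/c4.png

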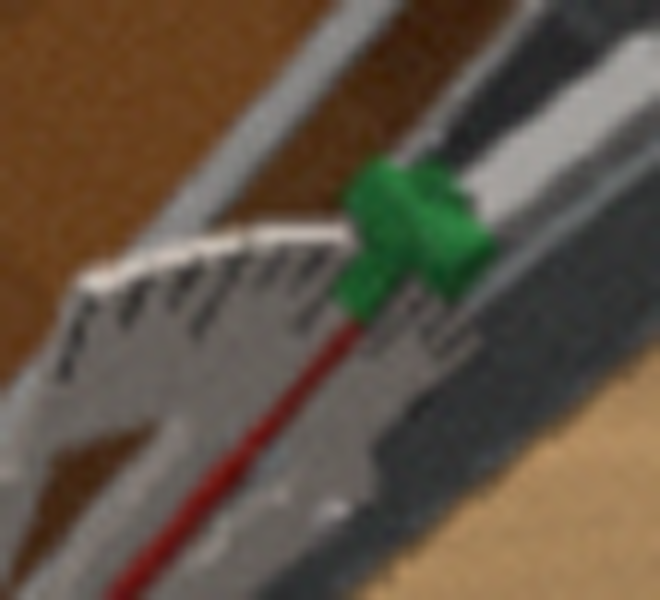

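The pointer tip (358,322) has reached the lower right corner of the green tongue, whose end centre is about (352,312). So it is close but a little short. I'll fit the pointer geometry on the three pictures and read the tongue's angle from the fit.

```bash
cat > fit.py <<'E'
from h import *
from scipy.optimize import least_squares
n=np.array([.836,.549,0]);n/=np.linalg.norm(n);f=np.array([-n[1],n[0],0])
H0=np.array([.532,-.055,.088])-.293*f
L={k:pickle.load(open(f'pics/{k}.pkl','rb')) for k in('scene0','s3','s4')};TH={'scene0':0,'s3':.293,'s4':.450}
S=L['s4'];obs=[]
for k,d in L.items():
    a=d['color'][245:325,150:215].astype(int)
    m=(a[...,0]>85)&(a[...,0]>2*a[...,1])&(a[...,0]>2*a[...,2])&(abs(a[...,1]-a[...,2])<22)
    nl,lab,st,_=cv2.connectedComponentsWithStats(m.astype(np.uint8),connectivity=8)
    i=1+st[1:,4].argmax();v,u=np.nonzero(lab==i);u=u+150;v=v+245
    print(k,len(u),'tip',u.max(),v[u==u.max()].min(),'root',u.min(),v.max());obs.append((TH[k],u,v))
def pt(p,th,r):
    o,df,dz,a0=p;t=th+a0
    return H0+(o)*n+(df+r*np.cos(t))*f+np.array([0,0,dz+r*np.sin(t)])
def res(p):
    e=[]
    for th,u,v in obs:
        A=proj(S,pt(p,th,.03));B=proj(S,pt(p,th,.137));w=(B-A)/np.linalg.norm(B-A)
        P=np.c_[u,v]-A;e+=list(P[:,0]*w[1]-P[:,1]*w[0])
        e.append(3*((np.c_[u,v]@w).max()-B@w))
    return np.r_[e,(p[1])/.003,p[2]/.003,p[3]/.02]
p=least_squares(res,[.16,0,0,0],loss='soft_l1').x
if __name__=='__main__':
    print('fit o,df,dz,a0',p)
    h=cv2.cvtColor(S['color'],cv2.COLOR_RGB2HSV);g=cv2.inRange(h,(50,110,30),(80,255,255));v,u=np.nonzero(g[255:275,185:208]);u+=185;v+=255
    q=[]
    for uu,vv in zip(u,v):
        X=atplane(S,uu,vv,n@(H0+p[0]*n),n)-H0;y=X[2]-p[2];x=X@f-p[1];q.append((uu,vv,np.hypot(x,y),np.arctan2(y,x)-p[3]))
    q=np.array(q)
    for lo in np.arange(.120,.18,.004):
        k=(q[:,2]>=lo)&(q[:,2]<lo+.004)
        if k.any():print(round(lo,3),k.sum(),'th min/mean/max',q[k,3].min().round(3),q[k,3].mean().round(3),q[k,3].max().round(3))
    im=cv2.resize(S['color'][245:295,165:220],(660,600),interpolation=cv2.INTER_CUBIC)
    for th,c in((.45,(255,255,0)),(.5,(0,255,255)),(.55,(255,0,255)),(.6,(255,255,255))):
        A,B=[tuple(int(x) for x in ((proj(S,pt(p,th,r))-[165,245]+.5)*12)) for r in(.10,.16)]
        cv2.line(im,A,B,c,1);cv2.circle(im,tuple(int(x) for x in ((proj(S,pt(p,th,.137))-[165,245]+.5)*12)),3,c,1)
    cv2.imwrite('pics/c5.png',im[:,:,::-1])
E
python3 fit.py
```

```text
scene0 49 tip 201 278 root 179 296
s3 65 tip 181 290 root 154 317
s4 91 tip 193 273 root 154 317
fit o,df,dz,a0 [ 0.15985518 -0.00232456 -0.00129594  0.03622101]
0.14 1 th min/mean/max 0.425 0.425 0.425
0.144 5 th min/mean/max 0.45 0.487 0.53
0.148 6 th min/mean/max 0.442 0.488 0.551
0.152 8 th min/mean/max 0.279 0.451 0.545
0.156 15 th min/mean/max 0.279 0.412 0.535
0.16 15 th min/mean/max 0.278 0.426 0.579
0.164 20 th min/mean/max 0.278 0.476 0.639
0.168 14 th min/mean/max 0.4 0.525 0.656
0.172 10 th min/mean/max 0.467 0.569 0.672
0.176 9 th min/mean/max 0.529 0.599 0.665
```

View pics/c5.png

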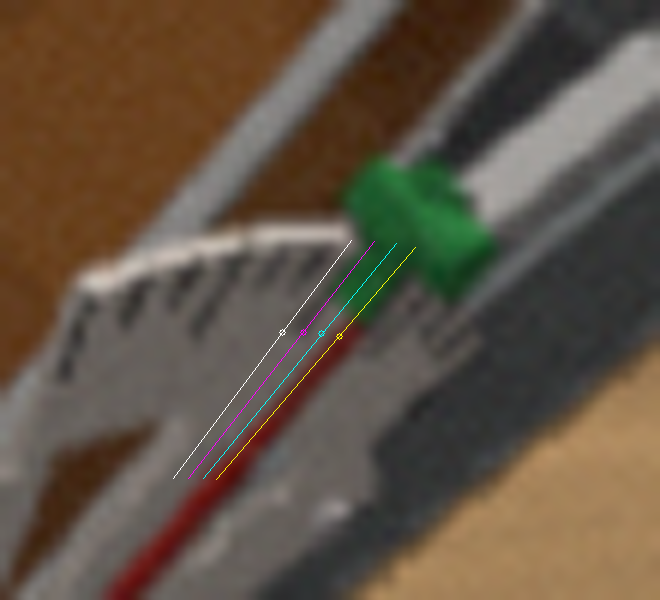

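Fit puts the index near 0.51. I'll raise to about 0.505 and check directly.

Emit:
drive_tool:
  motion:
    - {"tx": 0.016, "ty": -0.025, "tz": 0.045, "rx": 0, "ry": 0, "rz": 0}
    - {"tx": 0.017, "ty": -0.025, "tz": 0.045, "rx": 0, "ry": 0, "rz": 0}
    - {"tx": 0, "ty": 0, "tz": 0, "rx": 0, "ry": 0, "rz": 0}
    - {"tx": 0, "ty": 0, "tz": 0, "rx": 0, "ry": 0, "rz": 0}

```text
clock: 9.78
ee_pos: [0.5608, -0.0968, 0.2388]
eef_rot: [0.957, 0.291, -0.0, -0.001]
wrist_force: [8.3, 3.2, -8.5]
opening: 0.0118
```

```bash
python3 - <<'E'
from h import *
im=[]
for i in range(6): im.append(cams.get_image('scene')['color'].astype(float))
s=status.sense();print(s['ee_pos'],s['wrist_force'],s['opening'])
print('theta',np.arcsin((s['ee_pos'][2]-.1008+.030)/.295)-.102)
c=cv2.resize(np.mean(im,0)[245:295,165:220].astype(np.uint8),(660,600),interpolation=cv2.INTER_CUBIC)
cv2.imwrite('pics/c6.png',c[:,:,::-1])
E
```

```text
[ 0.56082555 -0.09671305  0.23876204] [ 8.34327629  3.81494194 -9.88656788] 0.011586337946772909
theta 0.5037306111348464
```

View pics/c6.png

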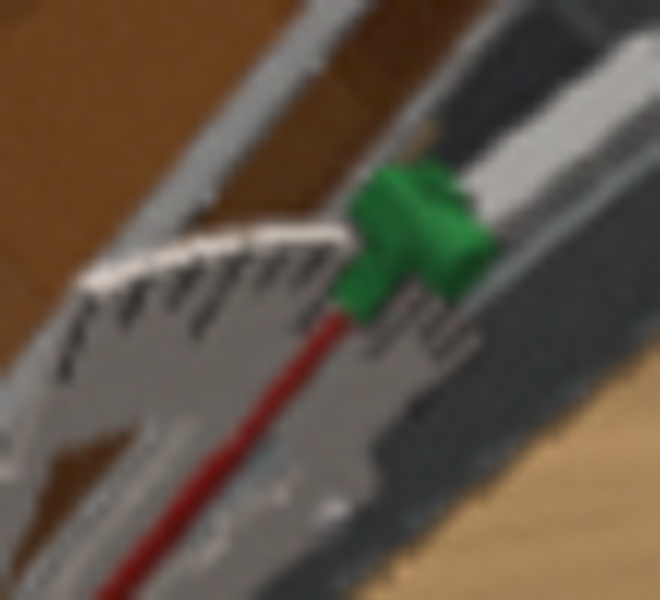

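The tip now meets the tongue end at (343,318) and the pointer's extension runs along the tongue, so they look aligned. Parallax is the remaining doubt, so I'll check the tongue's plane against the pointer's in the top view.

```bash
python3 - <<'E' | tail -12
from fit import *
T0=pickle.load(open('pics/top0.pkl','rb'));T=cams.get_image('top');S=pickle.load(open('pics/scene0.pkl','rb'))
# tongue end centre: scene pixel (352,312) of crop; per candidate plane offset -> predicted top pixel
sp=(165+352/12-.5,245+312/12-.5)
out=[]
for o in(.152,.156,.160,.164,.168):
    X=atplane(S,*sp,n@H0+o,n);Y=X-H0;print(o,'th',np.arctan2(Y[2],Y@f).round(3),'r',np.hypot(Y[2],Y@f).round(3),'top px',proj(T0,X).round(2));out.append(proj(T0,X))
# pointer tip at .504
sp2=(165+343/12-.5,245+318/12-.5)
for o in(.156,.160,.164):
    X=atplane(S,*sp2,n@H0+o,n);Y=X-H0;print('tip',o,'th',np.arctan2(Y[2],Y@f).round(3),'r',np.hypot(Y[2],Y@f).round(3))
c=[]
for d in(T0,T):
    im=cv2.resize(d['color'][88:128,300:340],(400,400),interpolation=cv2.INTER_CUBIC)
    c.append(im)
for q in out: cv2.circle(c[0],tuple(int(x) for x in (q-[300,88]+.5)*10),2,(0,0,255),-1)
cv2.imwrite('pics/c7.png',np.hstack(c)[:,:,::-1])
E
```

```text
scene0 49 tip 201 278 root 179 296
s3 65 tip 181 290 root 154 317
s4 91 tip 193 273 root 154 317
0.152 th 0.387 r 0.136 top px [320.64 111.57]
0.156 th 0.449 r 0.138 top px [320.91 109.1 ]
0.16 th 0.509 r 0.14 top px [321.19 106.59]
0.164 th 0.567 r 0.143 top px [321.47 104.05]
0.168 th 0.623 r 0.147 top px [321.76 101.47]
tip 0.156 th 0.459 r 0.136
tip 0.16 th 0.519 r 0.139
tip 0.164 th 0.577 r 0.142
```

View pics/c7.png

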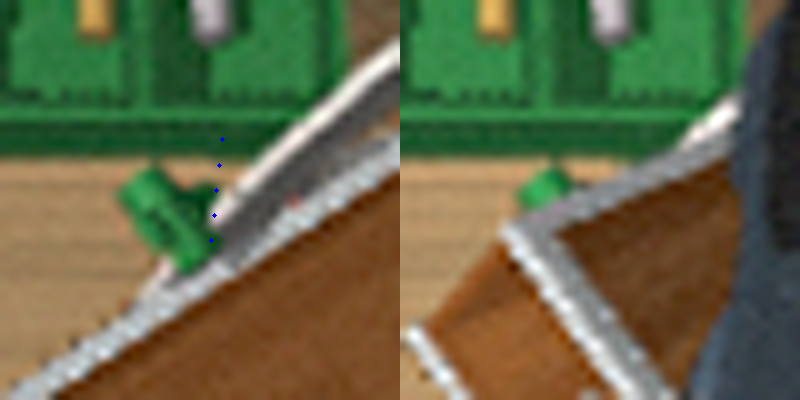

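The dark green tongue end sits at about (213,195), which matches the predicted point for the pointer's own plane (offset 0.160, at (216,190)). That gives an index of about 0.509 against a tip reading of 0.519 from the same picture, and both are well within tolerance. I'll settle briefly, check it is steady, and hand in.

Emit:
drive_tool:
  motion:
    - {"tx": 0, "ty": 0, "tz": 0, "rx": 0, "ry": 0, "rz": 0}
    - {"tx": 0, "ty": 0, "tz": 0, "rx": 0, "ry": 0, "rz": 0}
    - {"tx": 0, "ty": 0, "tz": 0, "rx": 0, "ry": 0, "rz": 0}

```text
clock: 10.5
ee_pos: [0.5608, -0.0967, 0.2387]
eef_rot: [0.957, 0.291, -0.0, -0.001]
wrist_force: [8.0, 3.5, -8.9]
opening: 0.0118
```

```bash
python3 -c "
from h import *
s=status.sense();print(s['clock'],s['ee_pos'],abs(s['qvel']).max(),s['wrist_force'],s['opening'])
print(manip.finish_job())"
```

```text
10.5 [ 0.56081587 -0.09671753  0.23872585] 0.0017310562564638236 [ 7.96439671  3.4898773  -8.92665164] 0.011782748130093628
the job is handed in; nothing more can be done
None
```

The zero button was pressed fully in with the hood still shut. I then gripped the hood's bar, lifted it to the green index and handed the job in at about 10.5 s, still holding it there. The hand-in gives no verdict.

- **Button press:** I pushed until it hit a hard stop, at up to 46 N on the wrist. That stop came at TCP height 49 mm, about 3 mm higher than expected. Lifting slowly showed spring force for at least another 5 mm, so the button had bottomed and I was not on its collar.
- **Hood angle:** the arm's position gives about 0.504 rad. The last picture reads about 0.509 rad for the index and 0.519 rad for the pointer tip. The difference of about 0.01 rad (1–2 mm at the tip) is inside the 8 mm limit.
- **Index estimate:** parallax makes it uncertain by a few hundredths of a rad. The top view agreed that the index and the pointer lie in the same plane.
- **Steadiness:** at the end the arm was still, with the fingers 11.8 mm apart on the bar. The wrist carried about 9 N vertically and 9 N sideways.

I did not press the red button, and I did not see anything else move. I did not measure the other objects again at the end.

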